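Shut the logger box over its wing stud and hold the cover on the seal

ROBOT

A 7-joint arm with a two-finger parallel gripper is mounted at the origin on the work surface. World frame = base frame: x ahead of the robot, y to its left, z up, the work surface at z = 0. Lengths are in m, angles in rad, forces in N, time in s.
With the tool pointing down it reaches from about 0.425 to 0.925 m from the base axis. Payload 6.8 kg.
Tool frame: the origin (TCP) lies midway between the tips of the shut fingers; the grasp point (between the pads) lies 19 mm behind it; z points along the fingers, y is the line along which they close (so a half turn about z gives the same grasp; the last joint's range is limited). The gripper opens to 85 mm and grips with 20 to 120 N. Pads are 22 mm wide; open, the fingers measure 114 mm over their backs; the gripper's body (76 mm by 85 mm) begins 54 mm behind the grasp point. The pads swing forward as they close: fully open they stand 13 mm farther back than shut.
Start: joints at [1.034, 0.477, 0.022, 1.555, -0.011, 1.109, -0.083], TCP at [0.281, -0.614, 0.231] pointing down, gripper open.
Joint ranges: [-2.96, 2.96], [-0.34, 2.1], [-1.41, 1.46], [0.24, 2.44], [-1.37, 4.51], [0.17, 1.92], [-2.96, 2.96]. Speed limits (rad/s): [2.39, 2.39, 3.14, 3.14, 3.14, 3.14, 3.14].

INTERFACE

Orientations are given as a rotation vector (axis times angle).
In Python, from bench import r gives the robot as it stands. The module is installed in compiled form; this text tells all that it offers.
- The arm moves only by the tool apply_moves, never from a script. Its argument "rows" is a list of rows, each a list of 6 numbers: the shift along the tool's x, y, z scaled (see below), then the turn, a rotation vector about the tool's x, y, z scaled (see below). A call has 1 to 5 rows; each row is the pose to reach, as a shift and turn from the pose commanded when the call began, along the tool's axes at that moment; what a row does not reach only later rows make up. The controller multiplies each number of a shift by 0.25 m and each number of a turn by 90 degrees. A row lasts 1/8 s, in which the tool goes at most 62.5 mm and 10.7 degrees, less where a joint would pass 70% of its speed; a pose out of reach is approached as far as the arm can. A call with a number of a shift or a turn outside -1 to 1 is refused whole. A call with a gripper value outside its range is refused whole. "claw" is the opening, from 0 (shut) to 1 (fully open), set as the call begins (left out, the last holds). The fingers move at their own pace and stop on an object; "newtons" is the grip in N (left out, the last holds). Time passes only in rows, so rows that repeat a pose let the fingers close. It gives the time, the measured TCP pose, the force, the opening and the grip force at its end, in the units of the state.
- r.get_obs(): the state, without advancing time (a new reading comes with each control period).
- r.grab_frame(name): name is "scene" or "side" or "wrist"; returns a dict with "pixels" (420x560x3 uint8, red, green, blue), "intrinsics" (3x3 intrinsics, pixels), "eye" and "attitude" of the camera in the world. Camera axes: x right, y up, looking along -z (the intrinsics and any distortion apply to the point x, -y, -z); pixel columns grow to the right and rows downward; lengths in m; the calibration is good to about 2 mm. A picture is of the moment at which its call begins. There is no depth.
- r.hand_in(): hands the job in; it is judged then, once.
Trained networks look in a picture, given as the dict that the camera call returned (one of the last four; its "shot" number tells which), for a name from the list of things; names that differ only in an ending like _2 or _b are one class to them, and where a whole thing is asked for, a point or a joint stands for the part that bears it (a point fixed in the world has none). Each returns a list of dicts, best first, with "conf" (0 to 1); they miss things now and then, are a little off and sometimes report something else, mostly with a low value. They report only what shows in the picture. A call takes as long as a camera call.
- r.search_frame(picture, thing): "rect" ([left, top, width, height] in pixels, round what is visible of it).
- r.outline_of(picture, thing): "pixels" (420x560 bool, what is visible of it) and "rect" ([left, top, width, height] in pixels, round what is visible of it).
- r.landmark_of(picture, thing): "point" ([column, row] in pixels: a listed point, or the origin of a listed thing).
The state is a dict: "clock": time; "joints": joint angles; "qvel": joint speeds; "tau": joint torques, N m; "tcp_pos": TCP position; "orientation": TCP orientation; "contact_force": force on the tool from outside, world axes, zero at the start; "moment": the same for the moment, N m; "grip_width": finger opening in m; "gripper_force": force on a finger pad.
Only numpy, scipy, OpenCV 4.12 (cv2) and the standard library are available. Lean on these libraries where they do the work, as an engineer would, in place of code of your own. Each camera call takes 0.05 s, during which the arm holds its last target. There are 200 camera calls.

TASK

Close up the grey logger box: with its cover still open, turn the steel wing stud on the ledge until the wing is in line with the slot in the cover's tongue (parallel to the hinge), then swing the cover down so the wing comes up through the slot. Press the cover fully home on its springy rubber seal, firmly but without forcing it, and finish while still holding it pressed shut there, so that I can lock and tag it. Leave the bottle, jar and photometer where they are.

Things in the scene. Friction and masses are not known exactly. Their poses are not given: they have to be found in the camera images.
- logger_box: grey plastic box 200 x 150 x 70 mm, open on top, walls 8 mm, screwed to a plywood board 290 x 270 x 12 mm; all fixed, does not move. Origin: centre of the board's underside, on the table; z up, x along the hinge (200 mm side), y from the hinge side (-y) to the stud side (+y). Rim at z = 82 mm
- ledge_top (a point): middle of the top of the fixed dark steel ledge beside the box's +y wall, under the stud: x = 0, y = 103.5, z = 76 mm in the box frame. The ledge is 70 mm along x and reaches from y = 75 to 130 mm. Axes as the box
- wing_stud (a joint): angle (rad) of the wing, counterclockwise positive from above. At 0 and at pi (the same, half a turn on) the wing lies along the box's x, parallel to the hinge and in line with the slot; at pi/2 square across. It swivels from -0.4 to 3.5 with light friction (0.06 N m), without clicks, and stays where it is left
- wing_top (a point): middle of the wing's top edge, on the stud's axis: x = 0, y = 103.5, z = 118 mm in the box frame. The wing is an upright steel blade 34 mm long (along this x axis, which turns with it), 8 mm thick, from z = 90 to 118 mm, on a thin neck
- cover (a joint): opening angle (rad) of the hinged grey cover: 0 = fully home, 1.57 = upright, up to 1.95. A stiff hinge (0.35 N m) keeps it where it is left, but the seal lifts its edge about 4 mm when nobody presses. Mass about 0.25 kg. If the wing is more than about 10 degrees out of line the tongue lands on it and the cover stops 0.18 rad open
- cover_hinge (a point): point on the hinge axis at mid length: x = 0, y = -82, z = 86.5 mm in the box frame. Its frame turns with the cover: x along the hinge, y from the hinge to the free edge, z out of the outer face (up when shut). The cover plate is 204 mm along x, reaches from 4 to 161 mm along y, and is 5 mm thick with the axis in mid thickness
- cover_edge (a point): middle of the plate's free edge on its outer face, where the tongue begins: y = 161, z = 2.5 mm in the frame of cover_hinge, and same axes. Shut, the outer face lies at z = 89 mm of the box frame. Pressing the last 6 mm home takes about 12 N on the plate near this edge; 7 to 12 N there hold it shut
- slot_centre (a point): centre of the slot in the cover's steel tongue: y = 187 mm in the frame of cover_hinge, same axes. The tongue is 60 mm wide, 4 mm thick, from the plate's free edge to y = 203 mm; the slot is 40 mm (parallel to the hinge) x 17 mm
- seal_top (a point): middle of the top of the springy rubber strip on the box's +y rim: x = 0, y = 71, z = 90 mm in the box frame when free. It is 182 mm long, 6 mm wide; shutting the cover presses it down 6 mm, at about 1.7 N per mm
- reagent_bottle: brown glass bottle with black cap, 44 mm diameter, 85 mm high, standing on the table; bystander, origin at the centre of its foot
- sample_jar: clear glass jar with white cap, 52 mm diameter, 70 mm high, standing on the table; bystander, origin at the centre of its foot
- photometer: white hand-held photometer 115 x 75 x 35 mm with keys, lying on the table; bystander, origin at the centre of its underside

How it is judged:
On the way:
1. with the cover still well open (more than 0.6 rad), the wing has been turned to within 15 degrees of the line of the slot (parallel to the hinge) (angle between the x axis of wing_top and the x axis of logger_box, either way round below 0.26 rad and value of joint cover above 0.6 rad), for 0.2 s.
At the end, for the whole second after the job is handed in: the cover is home on its seal (within 0.012 rad, 2 mm at its free edge), the wing within 15 degrees of the slot's line and standing more than 20 mm up through it, and the robot is still pressing on the cover with more than 3 N, all through the last second (value of joint cover below 0.012 rad and angle between the x axis of wing_top and the x axis of logger_box, either way round below 0.26 rad and z of wing_top in the frame of slot_centre above 0.02 m and contact force between any of the fingers, the arm and cover above 3 N); the arm keeps its last pose, push and grip.
It fails at once if the cover is forced: more than 60 N on it (contact force between any of the fingers, the arm and cover above 60 N).
It fails at once if the bottle, the jar or the photometer is pushed more than 15 mm from its place or knocked over (distance of any of reagent_bottle, sample_jar, photometer from where it was at the start of the episode above 0.015 m or angle between any of reagent_bottle, sample_jar's own z axis and vertical above 0.5 rad).
It also fails if it takes over 58 s, if anything falls off the work surface, if the arm or the gripper's body presses on something with over 40 N, if the wrist force passes 120 N, or if a joint passes its speed limit or range.

## Working session

There is one attempt and no reset: what is moved stays moved. The work goes in short steps, Python scripts to look and compute and a tool call to move; the robot and the scene stay as the last step left them, time stands still between calls to the robot, and variables do not carry over. Pictures are saved under pics/ and viewed, at most 10 in all, crops included, and the job is handed in when it is done.

Besides the shell and the picture viewer there is one more tool, called after "Emit:" as name(argument=value, ...), one argument or row to a line, values as JSON. apply_moves: Moves the arm, as the interface text tells. Its arguments: {"type":"object","properties":{"rows":{"type":"array","items":{"type":"array","items":{"type":"number"}}},"claw":{"type":"number"},"newtons":{"type":"number"}},"required":["rows"]}

```bash
mkdir -p pics
cat > h.py <<'E'
import numpy as np, cv2
from scipy.spatial.transform import Rotation as R
from bench import r
def ray(p,uv):
    K=np.array(p["intrinsics"]);A=np.array(p["attitude"],float)
    if A.shape!=(3,3): A=R.from_rotvec(A).as_matrix() if A.size==3 else R.from_quat(A).as_matrix()
    d=np.linalg.inv(K)@[uv[0],uv[1],1]; d=A@np.array([d[0],-d[1],-d[2]])
    return np.array(p["eye"]),d/np.linalg.norm(d)
def tri(rs):
    M=sum(np.eye(3)-np.outer(d,d) for e,d in rs);b=sum((np.eye(3)-np.outer(d,d))@e for e,d in rs)
    x=np.linalg.solve(M,b);return x,[np.linalg.norm(np.cross(x-e,d))*1000 for e,d in rs]
def proj(p,X):
    K=np.array(p["intrinsics"]);A=np.array(p["attitude"],float)
    if A.shape!=(3,3): A=R.from_rotvec(A).as_matrix() if A.size==3 else R.from_quat(A).as_matrix()
    c=A.T@(np.array(X)-p["eye"]);q=K@np.array([c[0],-c[1],-c[2]]);return q[:2]/q[2]
E
python3 - <<'E'
from h import *
np.set_printoptions(precision=3,suppress=True)
P={n:r.grab_frame(n) for n in("scene","side","wrist")}
print({k:(np.shape(v) if k=="pixels" else v) for k,v in P["scene"].items()})
for n,p in P.items(): cv2.imwrite(f"pics/{n}0.png",p["pixels"][:,:,::-1]); print(n,p["eye"])
for t in["logger_box","ledge_top","wing_top","cover_hinge","cover_edge","slot_centre","seal_top","reagent_bottle","sample_jar","photometer"]:
    rs=[]
    for n,p in P.items():
        L=r.landmark_of(p,t)
        if L: print(t,n,np.array(L[0]["point"]),round(L[0]["conf"],2)); 
        if L and L[0]["conf"]>.4: rs.append(ray(p,L[0]["point"]))
    if len(rs)>1: print("   ->",*tri(rs))
print(r.get_obs())
E
```

```text
{'pixels': (420, 560, 3), 'intrinsics': array([[397.83 ,   0.   , 281.303],
       [  0.   , 397.83 , 204.777],
       [  0.   ,   0.   ,   1.   ]]), 'eye': array([1.342, 0.002, 0.763]), 'attitude': array([0.692, 0.636, 1.386]), 'shot': 1}
scene [1.342 0.002 0.763]
side [ 0.776 -0.487  0.684]
wrist [ 0.357 -0.579  0.372]
logger_box scene [290.1 225.8] 0.96
logger_box side [277.  215.5] 0.8
   -> [ 0.545  0.094 -0.004] [np.float64(0.5797031770440929), np.float64(0.5797031770440445)]
ledge_top scene [327.1 211.2] 0.64
ledge_top side [309.5 167.8] 0.88
   -> [0.59  0.184 0.084] [np.float64(0.6592466929748974), np.float64(0.6592466929749643)]
wing_top scene [258.2 189.6] 0.58
wing_top side [177.9 286.1] 0.69
   -> [ 0.33  -0.037 -0.104] [np.float64(70.40996999873006), np.float64(70.40996999873003)]
cover_hinge scene [257.3 192.1] 0.95
cover_hinge side [245.1 207. ] 0.75
   -> [0.51  0.008 0.095] [np.float64(0.1348075556710112), np.float64(0.1348075556710066)]
cover_edge scene [255.7 145.6] 0.9
cover_edge side [243.7 142.6] 0.87
   -> [0.518 0.012 0.251] [np.float64(5.1375972010431035), n
[... 502 characters left out ...]
t64(1.4482103345896944), np.float64(1.4482103345894346)]
photometer scene [200.1 206.8] 0.96
photometer side [177.9 288. ] 0.93
   -> [ 0.436 -0.16  -0.005] [np.float64(3.8028891919362935), np.float64(3.8028891919362833)]
{'clock': 1.65, 'joints': array([ 1.034,  0.477,  0.022,  1.555, -0.011,  1.109, -0.083]), 'qvel': array([-0.   , -0.   ,  0.   ,  0.002, -0.   ,  0.002,  0.   ]), 'tau': array([  0.001, -59.631,   1.607, -28.154,   0.012,   0.002,  -0.   ]), 'tcp_pos': array([ 0.281, -0.614,  0.231]), 'orientation': array([3.07 , 0.668, 0.   ]), 'contact_force': array([-0.676, -0.687, -1.027]), 'moment': array([-0.01, -0.02,  0.02]), 'gripper_force': 0.0, 'grip_width': 0.08559196473725816}
```

Run:
```python
import cv2,numpy as np
a=cv2.imread("pics/scene0.png");b=cv2.imread("pics/side0.png")
f=lambda i,x,y,w,h:cv2.resize(i[y:y+h,x:x+w],(800,300),interpolation=cv2.INTER_CUBIC)
cv2.imwrite("pics/c0.png",np.vstack([f(a,190,100,240,90*1) if 0 else f(a,160,110,240,180)[:, :],f(b,180,90,240,180)]))
```

```text
(no output)
```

View pics/c0.png

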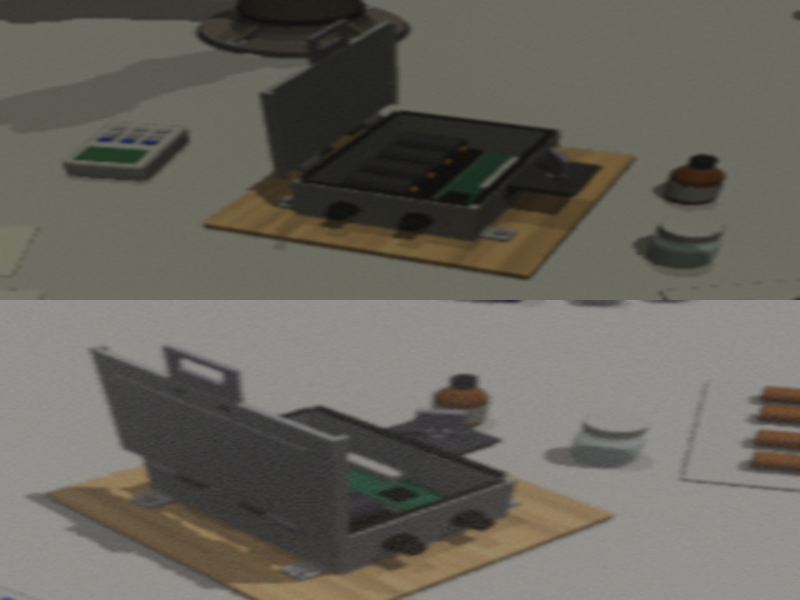

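View pics/side0.png

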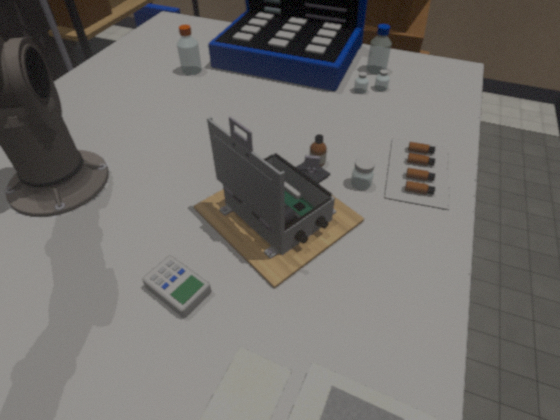

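```bash
cat >> h.py <<'E'
np.set_printoptions(precision=4,suppress=True)
from scipy.optimize import least_squares
PT={"logger_box":(0,0,0),"ledge_top":(0,.1035,.076),"cover_hinge":(0,-.082,.0865)}
def b2w(b,p): 
    c,s=np.cos(b[2]),np.sin(b[2]);p=np.array(p);return np.array([b[0]+c*p[0]-s*p[1],b[1]+s*p[0]+c*p[1],p[2]])
def movenums(pos,rv):
    """shift/turn numbers from the current pose to the target"""
    o=r.get_obs();T=R.from_rotvec(o["orientation"])
    return T.inv().apply(np.array(pos)-o["tcp_pos"])/.25,(T.inv()*R.from_rotvec(rv)).as_rotvec()/(np.pi/2)
E
python3 - <<'E'
from h import *
P={n:r.grab_frame(n) for n in("scene","side")}
ob=[];
for n,p in P.items():
    for t in list(PT)+["slot_centre","cover_edge"]:
        L=r.landmark_of(p,t)
        if L and L[0]["conf"]>.4: ob.append((n,t,np.array(L[0]["point"])))
def loc(t,a):
    if t in PT:return PT[t]
    y,z=(.187,0) if t=="slot_centre" else (.161,.0025)
    return (0,-.082+y*np.cos(a)-z*np.sin(a),.0865+y*np.sin(a)+z*np.cos(a))
f=lambda b:np.concatenate([proj(P[n],b2w(b,loc(t,b[3])))-uv for n,t,uv in ob])
s=least_squares(f,[.545,.094,-.43,1.5],loss="soft_l1")
print(s.x); 
for o,e in zip(ob,f(s.x).reshape(-1,2)):print(o[:2],e)
print("wing",b2w(s.x,(0,.1035,.118)))
for n,p in P.items():
    u=proj(p,b2w(s.x,(0,.1035,.118)));print(n,u)
    for a in np.arange(0,180,30):
        d=np.array([np.cos(np.radians(a)),np.sin(np.radians(a)),0])*.017
        print(a,proj(p,b2w(s.x,np.array([0,.1035,.118])+d))-u)
c=[]
for n,p in P.items():
    u=proj(p,b2w(s.x,(0,.1035,.118))).astype(int)
    c.append(cv2.resize(p["pixels"][u[1]-20:u[1]+25,u[0]-30:u[0]+30,::-1],(400,300),interpolation=cv2.INTER_CUBIC))
cv2.imwrite("pics/w1.png",np.hstack(c))
# view pose: TCP above wing, camera; candidates
w=b2w(s.x,(0,.1035,.118)); o=r.get_obs()
T=R.from_rotvec(o["orientation"]);Wc=r.grab_frame("wrist")
print("cam in tool",T.inv().apply(Wc["eye"]-o["tcp_pos"]), "cam fwd in tool",T.inv().apply(-R.from_rotvec(Wc["attitude"]).as_matrix()[:,2]))
print(T.as_matrix())
np.save("box.npy",s.x)
E
```

```text
[ 0.5462  0.0916 -0.4164  1.5926]
('scene', 'logger_box') [0.1578 0.6448]
('scene', 'ledge_top') [-0.0574 -0.1378]
('scene', 'cover_hinge') [0.1565 2.9438]
('scene', 'slot_centre') [ 0.2867 -0.5616]
('scene', 'cover_edge') [-0.1132  2.0913]
('side', 'logger_box') [-1.7386  0.2906]
('side', 'ledge_top') [-0.4557  3.161 ]
('side', 'cover_hinge') [ 5.0725 -0.5066]
('side', 'cover_edge') [-0.8186 -0.8425]
wing [0.5881 0.1862 0.118 ]
scene [328.9053 200.5464]
0 [-1.6389  4.1599]
30 [1.9118 4.3205]
60 [4.9365 3.3117]
90 [6.6073 1.4203]
120 [ 6.4917 -0.8278]
150 [ 4.6527 -2.8278]
side [309.6028 154.8148]
0 [5.7392 3.4564]
30 [7.5    1.2516]
60 [ 7.2357 -1.2591]
90 [ 5.0543 -3.4037]
120 [ 1.5558 -4.6283]
150 [-2.343  -4.6244]
cam in tool [ 0.0839 -0.0002 -0.1421] cam fwd in tool [-0.3247  0.0004  0.9458]
[[ 0.9095  0.4158  0.    ]
 [ 0.4158 -0.9095 -0.    ]
 [ 0.      0.     -1.    ]]
```

View pics/w1.png

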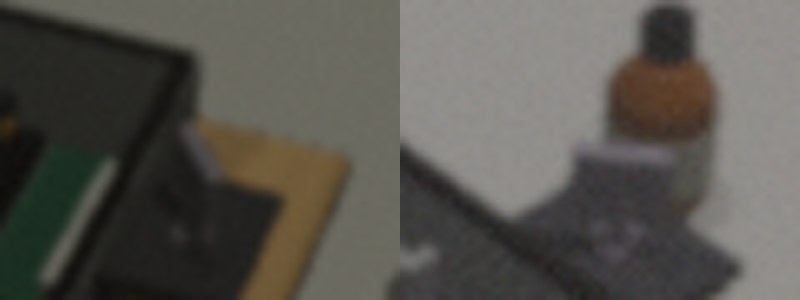

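Emit:
apply_moves(
  rows=[
    [0.14,-0.14,-0.15,0,0,0],
    [0.28,-0.28,-0.3,0,0,0],
    [0.42,-0.42,-0.45,0,0,0],
    [0.56,-0.56,-0.6,0,0,0],
    [0.7,-0.7,-0.74,0,0,0],
  ],
)

```text
clock: 2.92
tcp_pos: [0.3675, -0.3803, 0.4179]
orientation: [3.069, 0.668, 0.001]
contact_force: [1.2, -0.8, 0.4]
grip_width: 0.0854
gripper_force: 0.0
```

Emit:
apply_moves(
  rows=[
    [0.17,-0.17,0,0,0,0],
    [0.34,-0.34,0,0,0,0],
    [0.51,-0.51,0,0,0,0],
    [0.68,-0.68,0,0,0,0],
    [0.85,-0.85,0,0,0,0],
  ],
)

```text
clock: 3.55
tcp_pos: [0.4723, -0.0985, 0.4167]
orientation: [3.069, 0.668, 0.001]
contact_force: [1.2, 0.7, 0.3]
grip_width: 0.0854
gripper_force: 0.0
```

Run:
```python
from h import *
b=np.load("box.npy");w=b2w(b,(0,.1035,.118))
o=r.get_obs();print(o["clock"],o["tcp_pos"],o["orientation"],o["joints"])
y=b[2]+np.radians(32)
M=np.array([[np.cos(y),np.sin(y),0],[np.sin(y),-np.cos(y),0],[0,0,-1]])
print(movenums(w+[0,0,.102],R.from_matrix(M).as_rotvec()))
```

```text
3.55 [ 0.4723 -0.0985  0.4167] [3.0691 0.6678 0.0013] [ 0.4267  0.0457 -0.3624  1.707   0.0169  1.3909 -1.0807]
(array([ 0.8941, -0.8443,  0.7866]), array([ 0.0004, -0.0005,  0.1823]))
```

Emit:
apply_moves(
  rows=[
    [0.17,-0.17,0,0,0,0.05],
    [0.35,-0.33,0,0,0,0.09],
    [0.53,-0.5,0,0,0,0.14],
    [0.71,-0.67,0.06,0,0,0.18],
    [0.89,-0.84,0.1,0,0,0.18],
  ],
)

```text
clock: 4.18
tcp_pos: [0.5871, 0.1833, 0.3912]
orientation: [3.133, 0.227, 0.001]
contact_force: [0.1, -1.1, 0.8]
grip_width: 0.0854
gripper_force: 0.0
```

Emit:
apply_moves(
  rows=[
    [0,0,0.22,0,0,0],
    [0,0,0.44,0,0,0],
    [0,0,0.66,0,0,0],
    [0,0,0.66,0,0,0],
  ],
  claw=0.4,
)

```text
clock: 4.68
tcp_pos: [0.5839, 0.1803, 0.2225]
orientation: [3.131, 0.229, -0.013]
contact_force: [-0.3, 0.2, 0.7]
grip_width: 0.0341
gripper_force: 0.0
```

Run:
```python
from h import *
b=np.load("box.npy")
o=r.get_obs();print(o["clock"],o["tcp_pos"],o["orientation"],o["joints"],o["grip_width"])
p=r.grab_frame("wrist");im=p["pixels"][:,:,::-1].copy()
for t in ["wing_top","ledge_top","seal_top"]:
    L=r.landmark_of(p,t); print(t,[(l["point"],l["conf"]) for l in L][:2])
L=r.outline_of(p,"wing_top");print([(l["rect"],l["conf"]) for l in L])
u=proj(p,b2w(b,(0,.1035,.118)));print(u)
for a in (0,32): 
    for s in(-1,1):
        d=s*.017*np.array([np.cos(np.radians(a)),np.sin(np.radians(a)),0]);print(a,proj(p,b2w(b,np.array([0,.1035,.118])+d)))
cv2.imwrite("pics/wr2.png",im)
```

```text
4.675 [0.5839 0.1803 0.2225] [ 3.1307  0.2292 -0.0132] [-0.0071  0.436  -0.5247  1.6889  0.2397  1.0903 -2.0293] 0.034100565642022934
wing_top [([272.9, 182.6], 0.67), ([274.5, 193.4], 0.65)]
ledge_top [([273.7, 185.3], 0.85)]
seal_top [([301.5, 205.2], 0.93)]
[([265.3, 166.7, 20.1, 50.6], 0.73)]
[270.7378 202.7741]
0 [260.1572 218.9152]
0 [281.7156 186.0269]
32 [270.7931 221.7827]
32 [270.68   182.9151]
```

View pics/wr2.png

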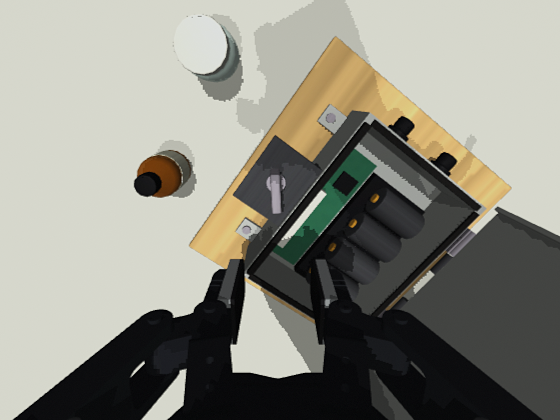

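Run:
```python
from h import *
p=r.grab_frame("wrist");o=r.get_obs()
C=[((.145,.135,.012),(337,38)),((-.145,.135,.012),(190,244)),((.145,-.135,.012),(511,188)),((-.035,.13,.076),(233,198)),((.035,.13,.076),(278,136)),((.1,.075,.082),(370,113))]
f=lambda b:np.concatenate([proj(p,b2w(b,c))-u for c,u in C])
s=least_squares(f,np.load("box.npy")[:3],loss="soft_l1");print(s.x);print(f(s.x).reshape(-1,2))
def g(v): # wing x,y offsets + angle
    d=.017*np.array([np.cos(v[2]),np.sin(v[2]),0]);c=np.array([v[0],.1035+v[1],.118])
    return np.concatenate([proj(p,b2w(s.x,c-d))-(277,212),proj(p,b2w(s.x,c+d))-(275,177)])
w=least_squares(g,[0,0,.6]);print(w.x,np.degrees(w.x[2]),g(w.x))
print("wing",b2w(s.x,(0,.1035,.118)),b2w(s.x,(w.x[0],.1035+w.x[1],.118)))
np.save("box2.npy",s.x)
W=b2w(s.x,(w.x[0]/2,.1035+w.x[1]/2,.1))
y=s.x[2]+w.x[2]
M=np.array([[np.cos(y),np.sin(y),0],[np.sin(y),-np.cos(y),0],[0,0,-1]])
print(movenums([W[0],W[1],.096],R.from_matrix(M).as_rotvec()))
```

```text
[ 0.5526  0.0924 -0.4859]
[[-0.6065  0.4941]
 [ 0.5373  1.318 ]
 [-0.4365  0.5238]
 [ 2.4533 -4.1429]
 [-0.719  -0.6889]
 [ 0.141  -0.0229]]
[-0.0025  0.0004  0.6851] 39.25541591301077 [ 0.0921  1.8327 -0.0884 -1.6875]
wing [0.6009 0.184  0.118 ] [0.5989 0.1854 0.118 ]
(array([ 0.0465, -0.0012,  0.5331]), array([-0.0004, -0.0028, -0.034 ]))
```

Emit:
apply_moves(
  rows=[
    [0.05,0,0.1,0,0,-0.03],
    [0.05,0,0.2,0,0,-0.03],
    [0.05,0,0.2,0,0,-0.03],
  ],
)

```text
clock: 5.35
tcp_pos: [0.5984, 0.1832, 0.1761]
orientation: [3.126, 0.303, -0.003]
contact_force: [-0.5, 1.3, -0.2]
grip_width: 0.0341
gripper_force: 0.0
```

Run:
```python
from h import *
p=r.grab_frame("wrist");o=r.get_obs();print(o["clock"],o["tcp_pos"],o["orientation"],o["contact_force"])
b=np.load("box2.npy")
W=b2w(b,(-.001,.1037,.118));print(W,proj(p,W))
y=b[2]+.685
M=np.array([[np.cos(y),np.sin(y),0],[np.sin(y),-np.cos(y),0],[0,0,-1]])
print(movenums([W[0],W[1],.096],R.from_matrix(M).as_rotvec()))
cv2.imwrite("pics/wr3.png",p["pixels"][100:400,80:480,::-1].repeat(2,0).repeat(2,1))
```

```text
5.4 [0.5991 0.1837 0.1773] [-3.1269 -0.3027 -0.0006] [ 0.6851 -0.1904  0.3596]
[0.6001 0.1846 0.118 ] [275.9043 228.1252]
(array([ 0.0046, -0.0026,  0.3254]), array([-0.    , -0.0002, -0.0039]))
```

View pics/wr3.png

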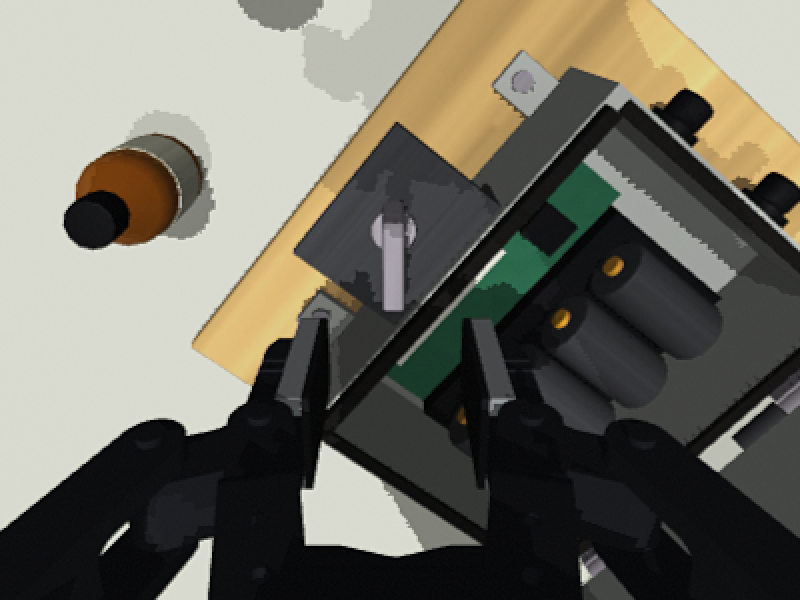

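Emit:
apply_moves(
  rows=[
    [0.01,0,0.12,0,0,0],
    [0.01,0,0.22,0,0,0],
    [0.01,0,0.3,0,0,0],
    [0.01,0,0.31,0,0,0],
  ],
)

```text
clock: 5.9
tcp_pos: [0.6011, 0.184, 0.0987]
orientation: [3.127, 0.303, -0.001]
contact_force: [0.2, -0.1, 0.9]
grip_width: 0.0339
gripper_force: 0.0
```

Emit:
apply_moves(
  rows=[
    [0,0,0,0,0,0],
    [0,0,0,0,0,0],
    [0,0,0,0,0,0],
    [0,0,0,0,0,0],
  ],
  claw=0,
  newtons=20,
)

```text
clock: 6.4
tcp_pos: [0.6021, 0.1847, 0.1003]
orientation: [-3.126, -0.303, -0.003]
contact_force: [-1.2, -0.1, 6.9]
grip_width: 0.0074
gripper_force: 24.9
```

Emit:
apply_moves(
  rows=[
    [0,0,0,0,0,0.1],
    [0,0,0,0,0,0.2],
    [0,0,0,0,0,0.3],
    [0,0,0,0,0,0.4],
    [0,0,0,0,0,0.44],
  ],
)

```text
clock: 7.02
tcp_pos: [0.6015, 0.1803, 0.1002]
orientation: [3.038, -0.781, 0.001]
contact_force: [-5.4, -8.6, 13.5]
grip_width: 0.0077
gripper_force: 25.9
```

Emit:
apply_moves(
  rows=[
    [0,0,0,0,0,0],
    [0,0,0,0,0,0],
  ],
)

```text
clock: 7.28
tcp_pos: [0.6015, 0.1803, 0.1002]
orientation: [3.039, -0.777, 0.001]
contact_force: [-4.5, -8.3, 12.8]
grip_width: 0.0073
gripper_force: 25.8
```

Run:
```python
from h import *
o=r.get_obs();print(o["clock"],o["tcp_pos"],o["orientation"],o["contact_force"],o["moment"],o["joints"])
v=R.from_rotvec(o["orientation"]).as_matrix();print(np.degrees(np.arctan2(v[1,0],v[0,0])),np.degrees(np.load("box2.npy")[2]))
```

```text
7.275 [0.6015 0.1803 0.1002] [ 3.0387 -0.777   0.001 ] [-4.52   -8.3349 12.8102] [-1.8726  1.024   0.0147] [-0.1607  0.5657 -0.3155  1.7616  0.2285  0.8528 -2.6534]
-28.685813795585638 -27.84065964301846
```

Emit:
apply_moves(
  rows=[
    [0,0,0,0,0,0],
    [0,0,0,0,0,0],
    [0,0,-0.1,0,0,0],
    [0,0,-0.3,0,0,0],
    [0,0,-0.5,0,0,0],
  ],
  claw=0.4,
)

```text
clock: 7.9
tcp_pos: [0.6009, 0.1846, 0.2248]
orientation: [3.045, -0.773, -0.002]
contact_force: [0.9, 0.4, -0.9]
grip_width: 0.0345
gripper_force: 0.0
```

Run:
```python
from h import *
p=r.grab_frame("wrist");o=r.get_obs();print(o["clock"],o["tcp_pos"],o["orientation"],o["contact_force"],o["joints"])
b=np.load("box2.npy")
for x in(-.017,0,.017): print(proj(p,b2w(b,(x,.1035,.118))))
cv2.imwrite("pics/wr4.png",p["pixels"][100:400,80:480,::-1].repeat(2,0).repeat(2,1))
```

```text
7.95 [0.6043 0.1863 0.2328] [-3.0389  0.7717 -0.0126] [2.4021 1.6391 5.3775] [-0.1363  0.4247 -0.3507  1.6505  0.1614  1.0846 -2.6007]
[278.2163 226.5705]
[278.015 207.889]
[277.805  188.4032]
```

View pics/wr4.png

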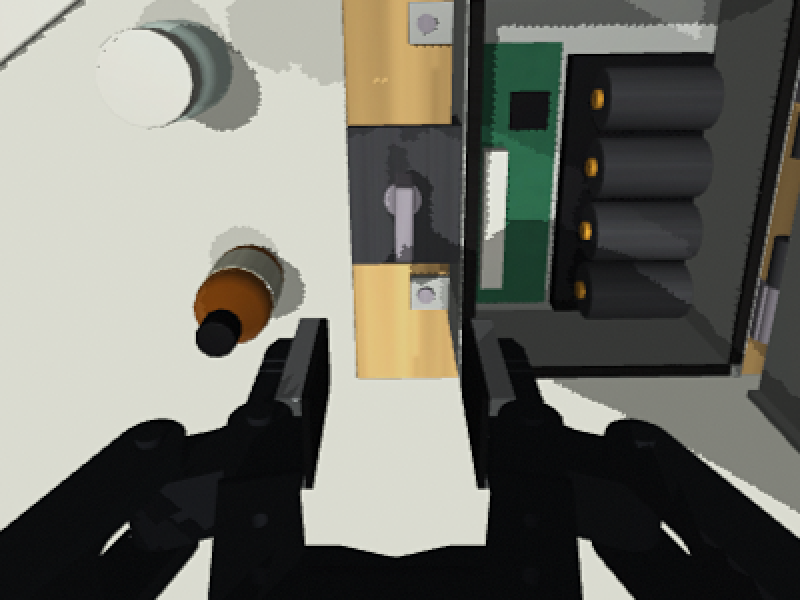

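Emit:
apply_moves(
  rows=[
    [0,0,-0.2,0,0,-0.11],
    [0,0,-0.4,0,0,-0.22],
    [0,0,-0.6,0,0,-0.33],
    [0,0,-0.78,0,0,-0.44],
    [0,0,-0.78,0,0,-0.55],
  ],
  claw=0,
)

```text
clock: 8.57
tcp_pos: [0.6025, 0.1856, 0.4233]
orientation: [-3.086, -0.581, -0.012]
contact_force: [0.5, -0.4, -1.1]
grip_width: -0.0
gripper_force: 0.0
```

```bash
cat >> h.py <<'E'
def tgt(yb,z,xb=0):
    b=np.load("box2.npy");y=b[2]+np.pi/2
    M=np.array([[np.cos(y),np.sin(y),0],[np.sin(y),-np.cos(y),0],[0,0,-1]])
    P=b2w(b,(xb,yb,z));return movenums(P,R.from_matrix(M).as_rotvec())
def arc(th,yc=.152,in_=0):
    return -.082+yc*np.cos(th)-.0025*np.sin(th)-.011+in_*np.sin(th), .0865+yc*np.sin(th)+.0025*np.cos(th)-in_*np.cos(th)
def inbox():
    o=r.get_obs();b=np.load("box2.npy");d=o["tcp_pos"]-[b[0],b[1],0];return R.from_euler("z",-b[2]).apply(d)
E
python3 - <<'E'
from h import *
o=r.get_obs();print(o["clock"],o["tcp_pos"],o["joints"],o["grip_width"],inbox());print(tgt(-.13,.42))
E
```

```text
8.575 [0.6025 0.1856 0.4233] [-0.0224  0.3356 -0.5179  1.3693  0.1653  1.4717 -1.7298] -2.9453629288299063e-06 [0.0006 0.1057 0.4233]
(array([-0.7152,  0.6146,  0.0077]), array([ 0.0015, -0.0047, -0.4537]))
```

Emit:
apply_moves(
  rows=[
    [-0.17,0.15,0,0,0,-0.11],
    [-0.34,0.29,0,0,0,-0.22],
    [-0.51,0.44,0,0,0,-0.33],
    [-0.71,0.61,0,0,0,-0.44],
    [-0.71,0.61,0,0,0,-0.45],
  ],
)

```text
clock: 9.2
tcp_pos: [0.4888, -0.0255, 0.4189]
orientation: [2.702, 1.601, -0.001]
contact_force: [0.6, 0.9, -0.5]
grip_width: -0.0
gripper_force: 0.0
```

Run:
```python
from h import *
p=r.grab_frame("scene");q=r.grab_frame("side")
o=r.get_obs();print(o["clock"],o["tcp_pos"],o["joints"],inbox(),o["contact_force"]);print(tgt(-.13,.2385))
# refine cover angle with box2 pose
b=np.load("box2.npy")
for n,P in(("scene",p),("side",q)):
  for t in("slot_centre","cover_edge","cover_hinge"):
    L=r.landmark_of(P,t)
    if L:
        u=np.array(L[0]["point"]);print(n,t,u,L[0]["conf"])
        for a in(1.4,1.5,1.6,1.7):
            y,z={"slot_centre":(.187,0),"cover_edge":(.161,.0025),"cover_hinge":(0,0)}[t]
            print("  ",a,proj(P,b2w(b,(0,-.082+y*np.cos(a)-z*np.sin(a),.0865+y*np.sin(a)+z*np.cos(a))))-u)
```

```text
9.3 [ 0.4896 -0.0233  0.419 ] [ 0.4054  0.0713 -0.5118  1.6797  0.0362  1.3996 -0.6124] [-0.0016 -0.1317  0.419 ] [-0.1147  0.3308  0.3946]
(array([0.0073, 0.006 , 0.7219]), array([ 0.0004,  0.0003, -0.0095]))
scene slot_centre [258.1 135.3] 0.71
   1.4 [13.5311  2.8556]
   1.5 [6.3604 0.4253]
   1.6 [-0.7685 -1.3107]
   1.7 [-7.7582 -2.3398]
scene cover_edge [255.5 144.4] 0.85
   1.4 [13.6854  2.2564]
   1.5 [7.6274 0.2578]
   1.6 [ 1.6085 -1.164 ]
   1.7 [-4.2928 -1.9986]
scene cover_hinge [258.  189.7] 0.93
   1.4 [3.9189 5.5748]
   1.5 [3.9189 5.5748]
   1.6 [3.9189 5.5748]
   1.7 [3.9189 5.5748]
side slot_centre [240.  132.5] 0.92
   1.4 [18.0578 -6.4831]
   1.5 [ 9.6947 -3.4568]
   1.6 [1.0966 0.5827]
   1.7 [-7.6079  5.6107]
side cover_edge [238.9 146.7] 0.92
   1.4 [16.74   -7.5623]
   1.5 [ 9.6692 -4.735 ]
   1.6 [ 2.448  -1.0887]
   1.7 [-4.8196  3.3482]
side cover_hinge [245.6 204.3] 0.92
   1.4 [3.9996 2.2534]
   1.5 [3.9996 2.2534]
   1.6 [3.9996 2.2534]
   1.7 [3.9996 2.2534]
```

Emit:
apply_moves(
  rows=[
    [0,0,0.2,0,0,0],
    [0.01,0.01,0.4,0,0,0],
    [0.01,0.01,0.6,0,0,-0.01],
    [0.01,0.01,0.72,0,0,-0.01],
    [0.01,0.01,0.72,0,0,-0.01],
  ],
)

```text
clock: 10.22
tcp_pos: [0.4922, -0.0201, 0.237]
orientation: [-2.684, -1.627, 0.006]
contact_force: [-0.7, 0.5, 1.2]
grip_width: 0.0001
gripper_force: 0.0
```

Run:
```python
from h import *
o=r.get_obs();print(o["clock"],o["joints"],inbox(),o["contact_force"])
for d in(1.6,1.5,1.4,1.3,1.2,1.1,1.0): print(d,arc(d),tgt(*arc(d,in_=.003)))
```

```text
10.225 [ 0.3733  0.2145 -0.521   1.943   0.123   1.0201 -0.6839] [-0.0008 -0.1278  0.237 ] [-0.7193  0.4627  1.2292]
1.6 (np.float64(-0.09993726139739965), np.float64(0.23836218885655552)) (array([ 0.1233,  0.004 , -0.0062]), array([-0.003 ,  0.0011,  0.0031]))
1.5 (np.float64(-0.08474168281301929), np.float64(0.23829608096798552)) (array([ 0.1841,  0.0043, -0.0048]), array([-0.003 ,  0.0011,  0.0031]))
1.4 (np.float64(-0.06962861860413452), np.float64(0.23671327681549653)) (array([0.2444, 0.0046, 0.0026]), array([-0.003 ,  0.0011,  0.0031]))
1.3 (np.float64(-0.0547490735126057), np.float64(0.2336295912549748)) (array([0.3037, 0.0049, 0.016 ]), array([-0.003 ,  0.0011,  0.0031]))
1.2 (np.float64(-0.04025171903446367), np.float64(0.22907583545321006)) (array([0.3613, 0.0053, 0.0353]), array([-0.003 ,  0.0011,  0.0031]))
1.1 (np.float64(-0.026281407943465843), np.float64(0.22309750903290212)) (array([0.4167, 0.0057, 0.0602]), array([-0.003 ,  0.0011,  0.0031]))
1.0 (np.float64(-0.012977726970062503), np.float64(0.2157543454554706)) (array([0.4694, 0.0061, 0.0905]), array([-0.003 ,  0.0011,  0.0031]))
```

Emit:
apply_moves(
  rows=[
    [0.06,0,-0.01,0,0,0],
    [0.12,0,-0.01,0,0,0],
    [0.15,0,-0.01,0,0,0],
    [0.18,0,-0.01,0,0,0],
    [0.21,0,0,0,0,0],
  ],
)

```text
clock: 10.85
tcp_pos: [0.5183, 0.026, 0.2393]
orientation: [2.687, 1.626, 0.001]
contact_force: [-0.8, -2.6, 2.2]
grip_width: 0.0003
gripper_force: 1.1
```

```bash
cat > s.py <<'E'
from h import *
import sys
o=r.get_obs();print(o["clock"],inbox(),"Fbox",R.from_euler("z",-np.load("box2.npy")[2]).apply(o["contact_force"]))
for d in map(float,sys.argv[1:]): print(d,tgt(*arc(d,in_=.003))[0])
E
python3 s.py 1.4 1.3 1.2 1.1 1 .9
```

```text
10.85 [ 0.0007 -0.0748  0.2393] Fbox [ 0.5466 -2.6471  2.2363]
1.4 [ 0.0326 -0.0027  0.0124]
1.3 [ 0.0918 -0.0025  0.0259]
1.2 [ 0.1494 -0.0024  0.0452]
1.1 [ 0.2048 -0.0022  0.0703]
1.0 [ 0.2574 -0.002   0.1007]
0.9 [ 0.3068 -0.0019  0.1362]
```

Contact made (2.6 N, as expected from the stiff hinge). Continuing along the arc.

Emit:
apply_moves(
  rows=[
    [0.03,0,0.01,0,0,0],
    [0.09,0,0.025,0,0,0],
    [0.15,0,0.045,0,0,0],
    [0.2,0,0.07,0,0,0],
    [0.26,0,0.1,0,0,0],
  ],
)

```text
clock: 11.48
tcp_pos: [0.5482, 0.0841, 0.2133]
orientation: [-2.687, -1.627, 0.001]
contact_force: [-0.6, -2.8, -0.4]
grip_width: 0.0
gripper_force: 0.8
```

```bash
python3 s.py 1 .9 .8 .7 .6 .5
```

```text
11.475 [ 0.     -0.0094  0.2133] Fbox [ 0.7186 -2.7467 -0.359 ]
1.0 [-0.0043 -0.0001 -0.0033]
0.9 [0.045  0.0001 0.0322]
0.8 [0.0905 0.0003 0.0724]
0.7 [0.1318 0.0004 0.117 ]
0.6 [0.1685 0.0006 0.1655]
0.5 [0.2001 0.0007 0.2174]
```

Emit:
apply_moves(
  rows=[
    [0.045,0,0.03,0,0,0],
    [0.09,0,0.07,0,0,0],
    [0.13,0,0.115,0,0,0],
    [0.17,0,0.165,0,0,0],
    [0.2,0,0.215,0,0,0],
  ],
)

```text
clock: 12.1
tcp_pos: [0.5716, 0.1285, 0.1595]
orientation: [-2.687, -1.627, -0.001]
contact_force: [-0.9, 0.4, 1.8]
grip_width: -0.0003
gripper_force: 0.6
```

```bash
python3 s.py .5 .4 .3 .25 .2 .15
python3 - <<'E'
from h import *
p=r.grab_frame("scene");q=r.grab_frame("side")
f=lambda P,x,y:cv2.resize(P["pixels"][y:y+150,x:x+200,::-1],(400,300),interpolation=cv2.INTER_CUBIC)
cv2.imwrite("pics/m5.png",np.hstack([f(p,230,110),f(q,200,90)]))
E
```

```text
12.1 [-0.      0.0408  0.1595] Fbox [-0.996  -0.1016  1.7706]
0.5 [-0.0005  0.0001  0.0022]
0.4 [0.0257 0.0002 0.057 ]
0.3 [0.0463 0.0003 0.1142]
0.25 [0.0545 0.0003 0.1435]
0.2 [0.0611 0.0003 0.1731]
0.15 [0.0663 0.0003 0.2031]
```

View pics/m5.png

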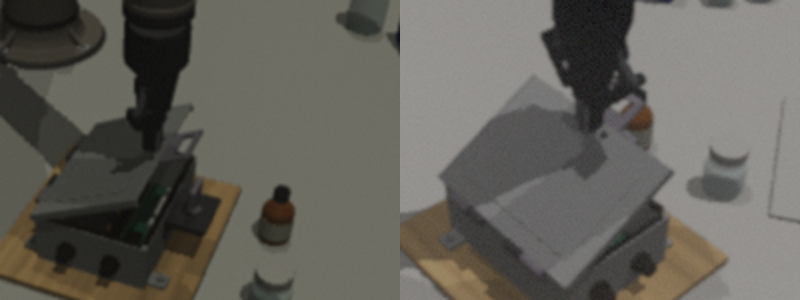

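Emit:
apply_moves(
  rows=[
    [0.013,0,0.028,0,0,0],
    [0.025,0,0.057,0,0,0],
    [0.046,0,0.114,0,0,0],
    [0.06,0,0.173,0,0,0],
    [0.066,0,0.203,0,0,0],
  ],
)

```text
clock: 12.82
tcp_pos: [0.5785, 0.1422, 0.1081]
orientation: [-2.687, -1.627, 0.002]
contact_force: [-0.4, -0.8, 0.5]
grip_width: 0.0002
gripper_force: 0.5
```

```bash
python3 s.py .15 .1 .05 .03 .01 0
```

```text
12.825 [-0.0003  0.0561  0.1081] Fbox [-0.0013 -0.9519  0.5464]
0.15 [ 0.005   0.0013 -0.0027]
0.1 [0.0087 0.0014 0.0275]
0.05 [0.0109 0.0014 0.0578]
0.03 [0.0114 0.0014 0.07  ]
0.01 [0.0116 0.0015 0.0821]
0.0 [0.0116 0.0015 0.0882]
```

Emit:
apply_moves(
  rows=[
    [0.009,0,0.02,0,0,0],
    [0.01,0,0.04,0,0,0],
    [0.01,0,0.055,0,0,0],
    [0.01,0,0.055,0,0,0],
  ],
)

```text
clock: 13.32
tcp_pos: [0.58, 0.1444, 0.0956]
orientation: [2.688, 1.627, -0.0]
contact_force: [-0.3, -0.9, -0.4]
grip_width: -0.0
gripper_force: 0.0
```

```bash
python3 s.py 0
```

```text
13.325 [-0.0001  0.0587  0.0956] Fbox [ 0.1522 -0.9412 -0.428 ]
0.0 [0.001  0.0003 0.0384]
```

Emit:
apply_moves(
  rows=[
    [0,0,0.005,0,0,0],
    [0,0,0.01,0,0,0],
    [0,0,0.015,0,0,0],
    [0,0,0.015,0,0,0],
  ],
)

```text
clock: 13.82
tcp_pos: [0.5803, 0.1445, 0.0923]
orientation: [2.687, 1.627, 0.001]
contact_force: [-0.6, 0.1, 3.7]
grip_width: 0.0003
gripper_force: 2.1
```

Emit:
apply_moves(
  rows=[
    [0,0,0.004,0,0,0],
    [0,0,0.008,0,0,0],
    [0,0,0.008,0,0,0],
  ],
)

```text
clock: 14.2
tcp_pos: [0.5803, 0.1446, 0.0905]
orientation: [2.687, 1.626, 0.001]
contact_force: [-2.2, -0.9, 6.7]
grip_width: -0.0003
gripper_force: 3.2
```

Emit:
apply_moves(
  rows=[
    [0,0,0.004,0,0,0],
    [0,0,0.006,0,0,0],
    [0,0,0.006,0,0,0],
  ],
)

```text
clock: 14.58
tcp_pos: [0.5803, 0.1446, 0.0894]
orientation: [2.687, 1.626, 0.001]
contact_force: [-2.0, -0.9, 9.6]
grip_width: -0.0
gripper_force: 4.7
```

Emit:
apply_moves(
  rows=[
    [0,0,0.004,0,0,0],
    [0,0,0.004,0,0,0],
  ],
)

```text
clock: 14.82
tcp_pos: [0.5804, 0.1446, 0.089]
orientation: [2.687, 1.626, 0.001]
contact_force: [-4.9, -1.1, 14.3]
grip_width: -0.0001
gripper_force: 7.3
```

Emit:
apply_moves(
  rows=[
    [0,0,0.003,0,0,0],
    [0,0,0.003,0,0,0],
    [0,0,0.003,0,0,0],
  ],
)

```text
clock: 15.2
tcp_pos: [0.5804, 0.1446, 0.0889]
orientation: [2.687, 1.626, 0.001]
contact_force: [-6.2, -2.5, 20.4]
grip_width: -0.0001
gripper_force: 9.9
```

```bash
python3 s.py
python3 - <<'E'
from h import *
p=r.grab_frame("scene");q=r.grab_frame("side");b=np.load("box2.npy")
for P in(p,q):
    print("wing",proj(P,b2w(b,(0,.1035,.118))),"edge",proj(P,b2w(b,(0,.079,.089))))
    for t in("slot_centre","cover_edge","wing_top"): print(t,[(l["point"],l["conf"]) for l in r.landmark_of(P,t)[:1]])
f=lambda P,x,y:cv2.resize(P["pixels"][y:y+90,x:x+120,::-1],(400,300),interpolation=cv2.INTER_CUBIC)
cv2.imwrite("pics/e6.png",np.hstack([f(p,270,160),f(q,260,110)]))
print(r.get_obs()["contact_force"])
E
```

```text
15.2 [0.0002 0.0591 0.0889] Fbox [-4.3098 -5.0492 20.3635]
wing [328.9001 203.9077] edge [318.8703 210.0817]
slot_centre [([325.7, 212.0], 0.97)]
cover_edge [([318.8, 206.9], 0.73)]
wing_top [([327.6, 202.0], 0.48)]
wing [314.8105 156.7537] edge [306.2125 171.4205]
slot_centre [([312.5, 166.0], 0.84)]
cover_edge [([305.2, 174.1], 0.64)]
wing_top [([315.4, 154.9], 0.63)]
[-6.9072 -2.9628 20.4453]
```

View pics/e6.png

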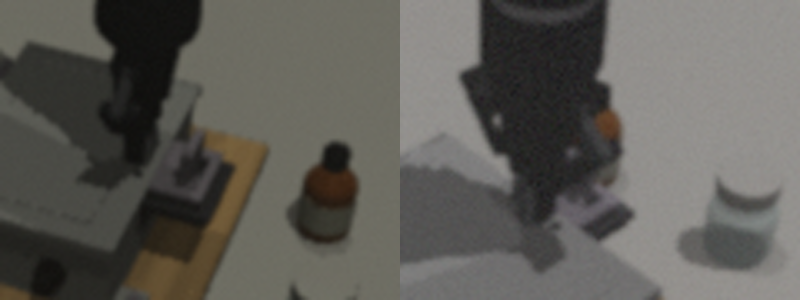

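Emit:
apply_moves(
  rows=[
    [0,0,-0.002,0,0,0],
    [0,0,-0.002,0,0,0],
    [0,0,-0.002,0,0,0],
  ],
)

```text
clock: 15.98
tcp_pos: [0.5804, 0.1446, 0.089]
orientation: [2.687, 1.626, 0.001]
contact_force: [-4.8, -1.9, 16.8]
grip_width: 0.0002
gripper_force: 8.2
```

```bash
python3 s.py; python3 -c "
from h import *
print(r.hand_in())"
```

```text
15.975 [0.0002 0.0591 0.089 ] Fbox [-3.3644 -3.9572 16.8275]
the job is handed in; nothing more can be done
None
```

I turned the wing stud in line with the slot while the cover was open, then swung the cover down so the wing came up through it; the cover is home on its seal and the arm is holding it shut with about 17 N, above your 7–12 N holding range but well under the 60 N limit, and the job was handed in at about 16 s (no verdict came back).

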